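# Close up the specimen rail and latch it

## Task

Load the specimen rail for the testing machine: with the fingertips push the row of five aluminium blocks along the rail as one touching train, gently, until the first block is fully home against the red end stop, and then swing the brass latch fully closed across the rail behind the last block by pushing its black knob. Only push: do not grip or lift the blocks or the knob, and leave the other things on the bench alone.

Things in the scene. Friction and masses are not known exactly. Their poses are not given: they have to be found in the camera images.
- rail: Dark steel plate 470 x 100 x 10 mm fixed on the bench. Origin: centre of its underside; +x along its channel to the red end stop, +y to the latch pivot, z up. Channel 42 mm wide, floor 10 mm above the bench, open at the end x = -235; guide strips 8 mm thick, tops 18 mm above the bench. Stop face at x = 200. Row home: its rear face at x = 20. Catch pin, top 29 mm above the bench, at x 22, y -44.
- end_stop: Red steel end stop block across the channel, 22 (along) x 66 x 36 mm, with two cap screws. Origin: centre of its underside, 10 mm above the bench; axes as the rail. The face the first block meets is 11 mm from the origin towards the blocks (-x).
- latch_pivot (a point): Pivot axis of the swing latch at the side of the rail, 20 mm above the bench, at x = +11, y = +55 mm in the rail's frame.
- latch_knob (a point): Middle of the black upright knob (15 mm diameter, 24 mm tall) near the free end of the swing latch, 85 mm from the pivot axis, 44 mm above the bench. The latch is a brass bar 14 mm wide that reaches 106 mm from the pivot, 20 to 28 mm above the bench; the knob, on a thin 6 mm stem, spans 32 to 56 mm above the bench.
- latch (a joint): Swing latch angle, rad, counter-clockwise from above. 0: bar parallel to the rail, outside the channel, pointing to the open end; below 0: swung outward; 1.571: fully closed at its stop, square across the channel, its face 2 mm behind the last block of a row that is home. It turns with light friction (0.7 N at the knob) and stays where it is left.
- block1: First block of the row, nearest the end stop. Bored aluminium test block, 36 mm along the rail, 40 mm wide, 34 mm tall, about 110 g. Origin: centre of its underside, on the channel floor 10 mm above the bench; x towards the end stop.
- block2: Block 2 of the row, counted from the end stop. Bored aluminium test block, 36 mm along the rail, 40 mm wide, 34 mm tall, about 110 g. Origin: centre of its underside, on the channel floor 10 mm above the bench; x towards the end stop.
- block3: Block 3 of the row, counted from the end stop. Bored aluminium test block, 36 mm along the rail, 40 mm wide, 34 mm tall, about 110 g. Origin: centre of its underside, on the channel floor 10 mm above the bench; x towards the end stop.
- block4: Block 4 of the row, counted from the end stop. Bored aluminium test block, 36 mm along the rail, 40 mm wide, 34 mm tall, about 110 g. Origin: centre of its underside, on the channel floor 10 mm above the bench; x towards the end stop.
- block5: Last block of the row, at the open end; its rear face is the one to push on; the whole row slides with about 2 to 4 N. Bored aluminium test block, 36 mm along the rail, 40 mm wide, 34 mm tall, about 110 g. Origin: centre of its underside, on the channel floor 10 mm above the bench; x towards the end stop.
- brass_block: Loose brass block 36 x 40 x 34 mm on the bench, not part of the row; leave alone. Origin: centre of its underside.
- spring_tall: Steel coil spring standing on the bench, 32 mm diameter, 60 mm tall; leave alone. Origin: centre of its underside.
- spring_short: Steel coil spring standing on the bench, 39 mm diameter, 40 mm tall; leave alone. Origin: centre of its underside.
- caliper: Caliper lying flat on the bench, 235 mm long along its x, 68 mm across, 12 mm thick; leave alone. Origin: middle of its beam, on the bench.
- dial_gauge: Yellow dial gauge lying flat, 56 mm diameter, 22 mm thick, stem reaching 67 mm from the centre along its -y; leave alone. Origin: centre of its underside.
- weight: Brass test weight with a knob top, 38 mm diameter, 62 mm tall, 500 g; leave alone. Origin: centre of its underside.
- screwdriver: Screwdriver lying on the bench along its x, about 200 mm long; leave alone.
There are look-alikes about, which are no part of the job. Leave any orange or purple look-alike of the block1 alone.

How it is judged (in metres and radians):
On the way, in this order (a step that is already met when the one before it is completed fails the run):
1. the whole row is home against the end stop while the latch is still open (x of block1 in the frame of rail above 0.179 m and x of block2 in the frame of rail above 0.143 m and x of block3 in the frame of rail above 0.107 m and x of block4 in the frame of rail above 0.071 m and x of block5 in the frame of rail above 0.035 m and z of each of block1, block2, block3, block4, block5 in the frame of rail below 0.013 m and angle between each of block1, block2, block3, block4, block5's own z axis and vertical below 0.08 rad and value of joint latch below 0.6 rad), for 0.2 s.
2. the latch is swung closed behind the row (x of block1 in the frame of rail above 0.179 m and x of block2 in the frame of rail above 0.143 m and x of block3 in the frame of rail above 0.107 m and x of block4 in the frame of rail above 0.071 m and x of block5 in the frame of rail above 0.035 m and z of each of block1, block2, block3, block4, block5 in the frame of rail below 0.013 m and angle between each of block1, block2, block3, block4, block5's own z axis and vertical below 0.08 rad and value of joint latch above 1.47 rad), for 0.2 s.
At the end, for the whole second after the job is handed in: All five blocks are within 3 mm of their places in a closed row against the end stop, flat on the channel floor (within 3 mm and 0.08 rad) and at rest, and the latch is at 1.47 rad or more, at rest (all of step 2 and linear speed of each of block1, block2, block3, block4, block5 below 0.01 m/s and velocity of joint latch below 0.05 rad/s); the robot touches nothing.
It fails at once if a block is lifted or tipped out of the channel (z of any of block1, block2, block3, block4, block5 in the frame of rail above 0.018 m or angle between any of block1, block2, block3, block4, block5's own z axis and vertical above 0.3 rad).
It fails at once if a block or the latch knob is taken between the fingers ((horizontal distance between the grasp point and block1 below 0.014 m and height (world z) of the grasp point below 0.056 m) or (horizontal distance between the grasp point and block2 below 0.014 m and height (world z) of the grasp point below 0.056 m) or (horizontal distance between the grasp point and block3 below 0.014 m and height (world z) of the grasp point below 0.056 m) or (horizontal distance between the grasp point and block4 below 0.014 m and height (world z) of the grasp point below 0.056 m) or (horizontal distance between the grasp point and block5 below 0.014 m and height (world z) of the grasp point below 0.056 m) or (horizontal distance between the grasp point and latch_knob below 0.006 m and height (world z) of the grasp point below 0.068 m)).
It fails at once if the row is pulled apart by more than 10 mm (distance between block1 and block5 above 0.1552 m).
It fails at once if the row is rammed into the end stop (over 45 N) (contact force between block1 and end_stop above 45 N).
It fails at once if a bystander is moved by more than 25 mm (distance of any of brass_block, spring_tall, spring_short, caliper, dial_gauge, weight, screwdriver from where it was at the start of the episode above 0.025 m).
It also fails if it takes over 48 s, if anything falls off the work surface, if the arm or the gripper's body presses on something with over 40 N, if the wrist force passes 120 N, or if a joint passes its speed limit or range.

## Robot

A 6-joint arm with a two-finger parallel gripper is mounted at the origin on the work surface. World frame = base frame: x ahead of the robot, y to its left, z up, the work surface at z = 0. Lengths are in mm, angles in degrees, forces in N, time in s.
With the tool pointing down it reaches from about 200 to 875 mm from the base axis. Payload 3.4 kg.
Tool frame: the origin (TCP) lies midway between the tips of the shut fingers; the grasp point (between the pads) lies behind it (r.grasp_offset is the z of the grasp point in the tool frame, in mm); z points along the fingers, y is the line along which they close (so a half turn about z gives the same grasp; the last joint's range is limited). The gripper opens to 94 mm and grips with 3 to 60 N. Pads are 16 mm wide; open, the fingers measure 119 mm over their backs; the gripper's body (75 mm by 177 mm) begins 78 mm behind the grasp point.
Start: joints at [-70.531, 15.808, 86.224, -0, 77.962, -6.933], TCP at [255.687, -515.063, 205.493] pointing down, gripper open.
Joint ranges: [-165.64, 165.64], [-43.16, 119.46], [12.63, 154.43], [-67.54, 247.53], [6.08, 155.33], [-154.97, 154.97]. Speed limits (degrees/s): [147.25, 147.25, 180, 180, 180, 180].

## Interface

Orientations are given as a 3x3 rotation matrix whose columns are the frame's x, y, z axes.
In Python, from cell import r gives the robot as it stands. The module is installed in compiled form; this text tells all that it offers.
- The arm moves only by the shell command python3 -m creep 'ROWS' [FORCE]. ROWS is text: rows parted by semicolons, each of 7 numbers parted by spaces: the shift along the tool's x, y, z in cm, then the turn, a rotation vector about the tool's x, y, z in degrees, then the finger opening in cm, from 0 to 9.4. In form: dx dy dz ax ay az hand; .... A call has 1 to 5 rows; each row shifts and turns the commanded pose from where the row before left it, along the tool's axes as they then stand; what a row does not reach is not made up. A row lasts 1/10 s, in which the tool goes at most 50 mm and 8.59 degrees, less where a joint would pass 70% of its speed; a pose out of reach is approached as far as the arm can. A call with a gripper value outside its range is refused whole. The fingers move at their own pace and stop on an object; FORCE is the grip in N (left out, the last holds). Time passes only in rows, so rows that do not move let the fingers close. It gives the time, the measured TCP pose, the force, the opening and the grip force at its end, in the units of the state.
- r.get_state(): the state, without advancing time (a new reading comes with each control period).
- r.snapshot(name): name is "scene" or "side" or "wrist"; returns the picture (420x560x3 uint8, blue, green, red); there is no depth.
- r.camera_params(name): a dict with "fov_y" (degrees; the focal length in pixels is half the picture's height over the tangent of half this angle, whatever the lens; pixels are square), "cx", "cy" (the principal point, pixels), "cam_to_world" (4x4, takes a point from camera to world coordinates). Camera axes: x right, y up, looking along -z (the intrinsics and any distortion apply to the point x, -y, -z); pixel columns grow to the right and rows downward; lengths in mm; the calibration is good to about 2 mm. A picture is of the moment at which its call begins: read the wrist's pose just before it. camera_params takes no time and is no camera call; for the wrist camera it gives the pose at the moment of the call.
- r.hand_in(): hands the job in; it is judged then, once.
The state is a dict: "time_s": time; "q": joint angles; "joint_vel": joint speeds; "joint_efforts": joint torques, N m; "tool_pos": TCP position; "tool_rot": TCP orientation; "wrist_force": force on the tool from outside, world axes, zero at the start; "wrist_torque": the same for the moment, N m; "grip_width": finger opening in mm; "gripper_force": force on a finger pad.
Only numpy, scipy, OpenCV 4.12 (cv2) and the standard library are available. Lean on these libraries where they do the work, as an engineer would, in place of code of your own. Each camera call takes 0.05 s, during which the arm holds its last target. There are 200 camera calls.

## Working session

There is one attempt and no reset: what is moved stays moved. The work goes in short steps, Python scripts to look and compute and a shell command to move; the robot and the scene stay as the last step left them, time stands still between calls to the robot, and variables do not carry over. Pictures are saved under pics/ and viewed, at most 10 in all, crops included, and the job is handed in when it is done.

```bash
mkdir -p pics; python3 - <<'E'
from cell import r
import cv2
for n in("scene","side"):
    cv2.imwrite(f"pics/{n}0.png",r.snapshot(n)); p=r.camera_params(n); print(n,p)
s=r.get_state(); print(s["tool_pos"],s["tool_rot"],r.grasp_offset,s["time_s"],s["grip_width"])
E
```

```text
scene {'fov_y': 49.43535519754157, 'cx': 278.8265489760421, 'cy': 208.7211488792101, 'cam_to_world': array([[-6.90798529e-01, -4.45120499e-01,  5.69793940e-01,
         1.14600928e+03],
       [ 7.23045436e-01, -4.27054139e-01,  5.42982559e-01,
         4.14426345e+02],
       [ 1.64019277e-03,  7.87078461e-01,  6.16850717e-01,
         6.65329049e+02],
       [ 0.00000000e+00,  0.00000000e+00,  0.00000000e+00,
         1.00000000e+00]])}
side {'fov_y': 52.202189833646315, 'cx': 274.0783381804998, 'cy': 200.55845476389615, 'cam_to_world': array([[ 9.45666430e-01,  2.57552758e-01, -1.98447926e-01,
         3.64944550e+02],
       [-3.25094823e-01,  7.38996133e-01, -5.90083105e-01,
        -8.03326702e+02],
       [-5.32528086e-03,  6.22536177e-01,  7.82572904e-01,
         9.33028799e+02],
       [ 0.00000000e+00,  0.00000000e+00,  0.00000000e+00,
         1.00000000e+00]])}
[ 255.50910527 -514.56299213  204.70756449] [[ 8.95723857e-01  4.44610490e-01 -5.33529669e-04]
 [ 4.44610767e-01 -8.95722591e-01  1.51860163e-03]
 [ 1.97291638e-04 -1.59746074e-03 -9.99998705e-01]] -18.8 0.1 93.9499199810451
```

View pics/scene0.png

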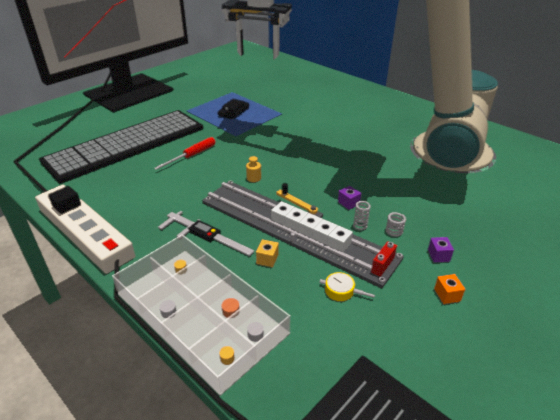

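View pics/side0.png

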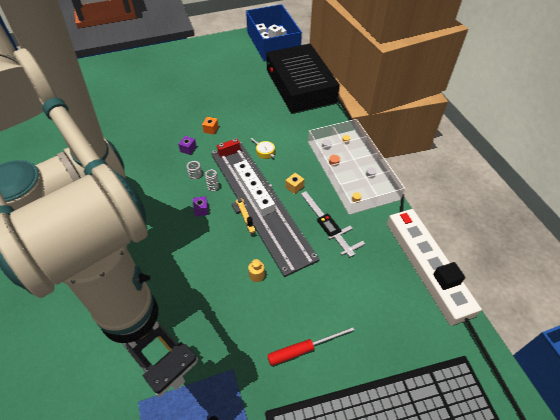

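The scene view shows the rail from (205,200) to (400,265), with the red stop at (384,258), the blocks from (275,213) to (350,240) and the latch knob at (284,188). The side view shows the rail from (300,265) to (230,145), with the knob at (238,208). I'll enlarge both views to measure.

```bash
python3 - <<'E'
import cv2
a=cv2.imread("pics/scene0.png")[170:290,195:415]; b=cv2.imread("pics/side0.png")[130:280,190:330]
cv2.imwrite("pics/sc1.png",cv2.resize(a,None,fx=3.6,fy=3.6,interpolation=cv2.INTER_CUBIC))
cv2.imwrite("pics/si1.png",cv2.resize(b,None,fx=4,fy=4,interpolation=cv2.INTER_CUBIC))
E
```

```text
(no output)
```

View pics/sc1.png

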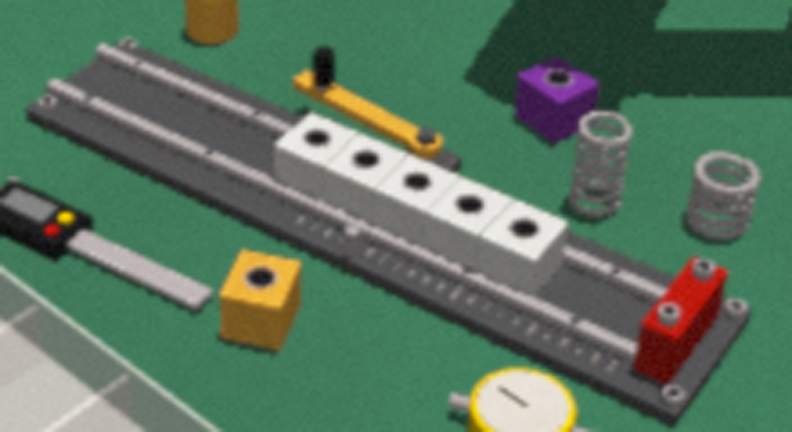

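View pics/si1.png

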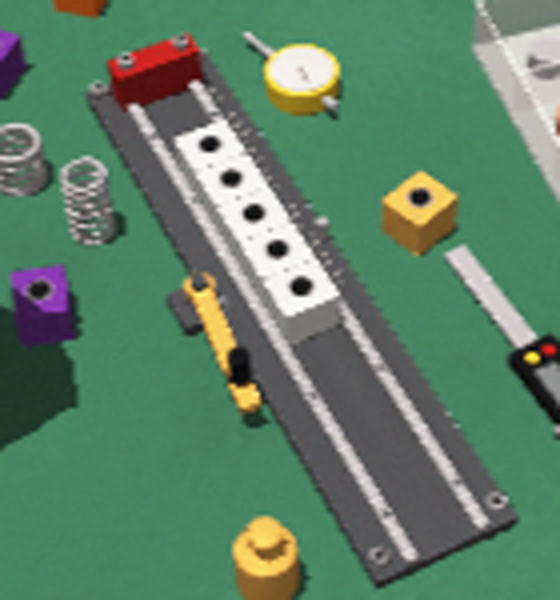

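The scene crop shows the rail corners at (28,110), (125,40), (748,307) and (672,413), the holes from (317,137) to (525,228), the pivot at (428,135) and the knob top at (323,50). The side crop shows corners at (380,578), (517,518) and (90,88), the holes from (302,286) to (210,144) and the knob at (238,352). Next I'll fit all of these together.

```bash
cat > fit.py <<'E'
from cell import r
import numpy as np, cv2
from scipy.optimize import least_squares
P={n:r.camera_params(n) for n in("scene","side")}
def proj(n,X,k):
    p=P[n]; M=np.linalg.inv(p["cam_to_world"]); c=M[:3,:3]@X+M[:3,3]; f=210/np.tan(np.radians(p["fov_y"]/2))
    u=np.array([c[0],-c[1]])/-c[2]; u=u*(1+k*(u@u)); return f*u+[p["cx"],p["cy"]]
sc=[((-235,-50,10),28,108),((-235,50,10),125,39),((235,50,10),748,305),((235,-50,10),672,413)]
si=[((-235,50,10),379,576),((-235,-50,10),517,517),((235,50,10),90,88)]
hs=[(525,228),(470,204),(417,181),(366,158),(317,137)]; hd=[(210,144),(231,178),(254,212),(278,248),(302,286)]
ps=[("scene",("r",x),u,v) for x,u,v in sc]+[("side",("r",x),u,v) for x,u,v in si]
ps+=[("scene",("b",i),*h) for i,h in enumerate(hs)]+[("side",("b",i),*h) for i,h in enumerate(hd)]
ps+=[("scene",("r",(11,55,31)),427,135),("side",("r",(11,55,31)),201,282),("scene",("k",56),323,50),("scene",("k",32),323,84),("side",("k",56),238,352)]
def px(n,u,v): return np.array([u,v])/(3.6 if n=="scene" else 4)+((194.6,169.6) if n=="scene" else (189.6,129.6))
def res(p):
    x,y,th,b1,la,k1,k2=p; c,s=np.cos(th),np.sin(th); out=[]
    for n,(t,a),u,v in ps:
        L=a if t=="r" else (b1-36*a,0,44) if t=="b" else (11-85*np.cos(la),55-85*np.sin(la),a)
        X=np.array([x+c*L[0]-s*L[1],y+s*L[0]+c*L[1],L[2]])
        out+=list(proj(n,X,k1 if n=="scene" else k2)-px(n,u,v))
    return np.array(out)
best=min((least_squares(res,[450,-200,t,100,-.1,0,0],x_scale=[10,10,.1,10,.1,.05,.05],loss="soft_l1") for t in np.arange(-3,3.2,.7)),key=lambda o:o.cost)
print(np.round(best.x,4),np.degrees(best.x[2])); R=res(best.x).reshape(-1,2)
for q,e in zip(ps,R): print(q[0],q[1],e.round(2))
E
python3 fit.py
```

```text
[ 5.605008e+02 -9.337040e+01 -4.565900e+00  1.101997e+02 -9.990000e-02
 -1.673000e-01 -4.094000e-01] -261.60434711060003
scene ('r', (-235, -50, 10)) [-0.51  0.54]
scene ('r', (-235, 50, 10)) [-0.51  0.32]
scene ('r', (235, 50, 10)) [-0.52  0.94]
scene ('r', (235, -50, 10)) [0.02 0.27]
side ('r', (-235, 50, 10)) [-1.01  0.81]
side ('r', (-235, -50, 10)) [-0.4 -0.8]
side ('r', (235, 50, 10)) [-1.06  1.62]
scene ('b', 0) [-0.73  0.36]
scene ('b', 1) [-0.35  0.54]
scene ('b', 2) [-0.08  0.63]
scene ('b', 3) [0.08 0.91]
scene ('b', 4) [0.11 0.83]
side ('b', 0) [-0.25  0.55]
side ('b', 1) [-0.19  0.34]
side ('b', 2) [-0.4   0.45]
side ('b', 3) [-0.66  0.39]
side ('b', 4) [-0.69  0.17]
scene ('r', (11, 55, 31)) [-0.33  0.77]
side ('r', (11, 55, 31)) [-0.94  0.03]
scene ('k', 56) [0.07 1.09]
scene ('k', 32) [-0.02 -0.01]
side ('k', 56) [-0.15  0.7 ]
```

```bash
python3 -m creep '4.3 -1.47 0 0 0 0 0; 4.3 -1.47 0 0 0 0 0; 4.3 -1.47 0 0 0 0 0; 4.3 -1.47 0 0 0 0 0; 4.3 -1.47 0 0 0 0 0' 10
python3 -m creep '4.3 -1.47 0 0 0 0 0; 4.3 -1.47 0 0 0 0 0; 4.3 -1.47 0 0 0 0 0; 4.3 -1.47 0 0 0 0 0; 4.3 -1.47 0 0 0 0 0'
python3 -m creep '0 0 1 0 0 -8 0; 0 0 1 0 0 -8 0; 0 0 1 0 0 -8 0; 0 0 1 0 0 -8 0; 0 0 1 0 0 -8 0'
python3 -m creep '0 0 1 0 0 -8 0; 0 0 1 0 0 -8 0; 0 0 1 0 0 -8 0; 0 0 1 0 0 -8 0; 0 0 0 0 0 0 0'
cat > st.py <<'E'
from cell import r
import numpy as np,sys
def st():
    s=r.get_state(); R=s["tool_rot"]; p=np.array(s["tool_pos"]); th=-4.5659
    c,n=np.cos(th),np.sin(th); d=p[:2]-[560.5,-93.4]
    print("t",round(s["time_s"],2),"world",p.round(1),"rail",(np.array([c*d[0]+n*d[1],-n*d[0]+c*d[1]])).round(1),"yaw",np.degrees(np.arctan2(R[1,0],R[0,0])).round(2),"F",np.round(s["wrist_force"],1),"z",np.round(R[:,2],3),"w",round(s["grip_width"],1))
if __name__=="__main__": st()
E
python3 st.py
```

```text
time_s: 0.6
tool_pos: [416.4, -352.0, 205.1]
tool_rot: [[0.896, 0.444, -0.0], [0.444, -0.896, 0.0], [-0.0, -0.001, -1.0]]
wrist_force: [0.3, -1.1, -1.5]
grip_width: 57.4
gripper_force: 0.0
time_s: 1.1
tool_pos: [576.3, -190.5, 205.1]
tool_rot: [[0.896, 0.445, -0.001], [0.445, -0.896, 0.0], [-0.001, -0.0, -1.0]]
wrist_force: [0.5, -1.4, -0.6]
grip_width: 17.6
gripper_force: 0.0
time_s: 1.6
tool_pos: [575.2, -191.9, 154.5]
tool_rot: [[0.395, 0.919, -0.001], [0.919, -0.395, 0.0], [-0.0, -0.001, -1.0]]
wrist_force: [0.3, 0.5, 0.4]
grip_width: 0.5
gripper_force: 0.0
time_s: 2.1
tool_pos: [574.1, -191.6, 113.6]
tool_rot: [[-0.146, 0.989, -0.004], [0.989, 0.146, 0.002], [0.002, -0.003, -1.0]]
wrist_force: [0.4, 0.3, 0.2]
grip_width: 0.2
gripper_force: 0.0
t 2.1 world [ 574.1 -191.6  113.6] rail [-99.1   0.9] yaw 98.39 F [0.4 0.3 0.2] z [-0.004  0.002 -1.   ] w 0.2
```

```bash
python3 -m creep '0 0 2 0 0 0 0; 0 0 2 0 0 0 0; 0 0 1 0 0 0 0; 0 0 1 0 0 0 0; 0 0 0 0 0 0 0' >/dev/null
python3 - <<'E'
from cell import r
from st import st
import cv2, numpy as np
st()
a=r.snapshot("scene")[130:290,195:415]; b=r.snapshot("wrist")
f=2.2
a=cv2.resize(a,None,fx=2.0,fy=2.0,interpolation=cv2.INTER_CUBIC)
b=cv2.resize(b,(360,270)); c=np.zeros((320,800,3),np.uint8); c[:,:440]=a; c[:270,440:]=b
cv2.imwrite("pics/m2.png",c)
E
```

```text
t 2.6 world [ 574.8 -191.9   54.5] rail [-99.5   0.2] yaw 98.34 F [-0.4 -0.4 -1. ] z [-0.002  0.001 -1.   ] w 0.5
```

View pics/m2.png

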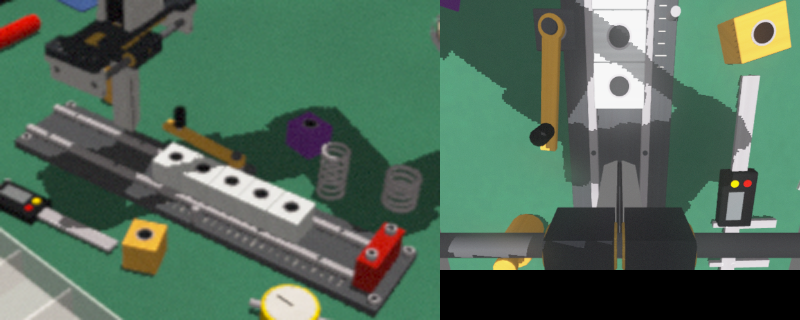

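The wrist view shows the fingertips at about (620,165), centred in the channel and square behind block 5 at (620,110). The knob at (541,135) is clear to the left. Lowering, then pushing slowly.

```bash
python3 -m creep '0 0 1 0 0 0 0; 0 0 1 0 0 0 0; 0 0 1 0 0 0 0; 0 0 0.2 0 0 0 0; 0 0 0 0 0 0 0' >/dev/null; python3 st.py
python3 -m creep '0.6 0 0 0 0 0 0; 0.6 0 0 0 0 0 0; 0.6 0 0 0 0 0 0; 0.6 0 0 0 0 0 0; 0.6 0 0 0 0 0 0' >/dev/null; python3 st.py
python3 -m creep '0.2 0 0 0 0 0 0; 0.2 0 0 0 0 0 0; 0.2 0 0 0 0 0 0; 0.2 0 0 0 0 0 0; 0.2 0 0 0 0 0 0' >/dev/null; python3 st.py
python3 -m creep '0.2 0 0 0 0 0 0; 0.2 0 0 0 0 0 0; 0.2 0 0 0 0 0 0; 0.2 0 0 0 0 0 0; 0.2 0 0 0 0 0 0' >/dev/null; python3 st.py
```

```text
t 3.2 world [ 575.  -192.    22.6] rail [-99.7   0.1] yaw 98.4 F [-0.   0.8  0.6] z [-0.001  0.001 -1.   ] w 0.6
t 3.7 world [ 571.1 -161.8   23.7] rail [-69.2  -0.5] yaw 98.42 F [-0.3  0.3 -1. ] z [ 0. -0. -1.] w 0.2
t 4.2 world [ 569.7 -152.6   23.4] rail [-59.9  -0.4] yaw 98.39 F [-0.3  0.1  0.2] z [ 0. -0. -1.] w 0.7
t 4.7 world [ 568.3 -142.9   23.5] rail [-50.1  -0.4] yaw 98.4 F [ 0.3 -2.7 -1.3] z [ 0. -0. -1.] w 0.3
```

```bash
python3 -m creep '0.25 0 0 0 0 0 0; 0.25 0 0 0 0 0 0; 0.25 0 0 0 0 0 0; 0.25 0 0 0 0 0 0; 0.25 0 0 0 0 0 0' >/dev/null; python3 st.py
python3 -m creep '0.25 0 0 0 0 0 0; 0.25 0 0 0 0 0 0; 0.25 0 0 0 0 0 0; 0.25 0 0 0 0 0 0; 0.25 0 0 0 0 0 0' >/dev/null; python3 st.py
python3 -m creep '0.25 0 0 0 0 0 0; 0.25 0 0 0 0 0 0; 0.25 0 0 0 0 0 0; 0.25 0 0 0 0 0 0; 0.25 0 0 0 0 0 0' >/dev/null; python3 st.py
python3 -m creep '0.15 0 0 0 0 0 0; 0.15 0 0 0 0 0 0; 0.15 0 0 0 0 0 0; 0.15 0 0 0 0 0 0; 0.15 0 0 0 0 0 0' >/dev/null; python3 st.py
```

```text
t 5.2 world [ 566.3 -130.1   23.5] rail [-37.2  -0.3] yaw 98.4 F [-0.7 -3.2 -1. ] z [-0. -0. -1.] w 0.6
t 5.7 world [ 564.5 -117.8   23.5] rail [-24.7  -0.4] yaw 98.4 F [ 0.4 -2.2 -0.9] z [-0. -0. -1.] w 0.7
t 6.2 world [ 562.6 -105.5   23.5] rail [-12.2  -0.3] yaw 98.4 F [ 0.3 -2.  -0.8] z [ 0. -0. -1.] w 0.4
t 6.7 world [561.6 -98.1  23.5] rail [-4.8 -0.4] yaw 98.4 F [ 0.7 -2.7 -0.9] z [ 0. -0. -1.] w 0.3
```

```bash
python3 -m creep '0.1 0 0 0 0 0 0; 0.1 0 0 0 0 0 0; 0.1 0 0 0 0 0 0; 0.1 0 0 0 0 0 0; 0.1 0 0 0 0 0 0' >/dev/null; python3 st.py
python3 -m creep '0.1 0 0 0 0 0 0; 0.1 0 0 0 0 0 0; 0.1 0 0 0 0 0 0; 0.1 0 0 0 0 0 0; 0.1 0 0 0 0 0 0' >/dev/null; python3 st.py
python3 -m creep '0.1 0 0 0 0 0 0; 0.1 0 0 0 0 0 0; 0 0 0 0 0 0 0' >/dev/null; python3 st.py
```

```text
t 7.2 world [560.9 -93.2  23.5] rail [ 0.1 -0.4] yaw 98.4 F [ 0.  -2.6 -1. ] z [ 0. -0. -1.] w 0.8
t 7.7 world [560.1 -88.3  23.5] rail [ 5.1 -0.4] yaw 98.4 F [-0.1 -3.  -1.3] z [-0. -0. -1.] w 0.8
t 8.0 world [559.8 -86.1  23.5] rail [ 7.3 -0.3] yaw 98.4 F [ 0.6 -1.1 -0.2] z [-0.  0. -1.] w 0.6
```

```bash
python3 -m creep '0.1 0 0 0 0 0 0; 0.1 0 0 0 0 0 0' >/dev/null; python3 st.py
python3 -m creep '0.05 0 0 0 0 0 0; 0.05 0 0 0 0 0 0' >/dev/null; python3 st.py
python3 -m creep '0.05 0 0 0 0 0 0; 0 0 0 0 0 0 0' >/dev/null; python3 st.py
```

```text
t 8.2 world [559.5 -84.4  23.5] rail [ 9.1 -0.4] yaw 98.4 F [-0.8 -2.9 -1.2] z [ 0. -0. -1.] w 0.5
t 8.4 world [559.4 -83.3  23.5] rail [10.1 -0.4] yaw 98.4 F [ 0.1 -2.3 -0.2] z [ 0. -0. -1.] w 0.4
t 8.6 world [559.3 -82.8  23.5] rail [10.7 -0.4] yaw 98.4 F [ 1.2 -3.4 -1.7] z [-0.  0. -1.] w 0.4
```

```bash
python3 -m creep '0.05 0 0 0 0 0 0; 0.05 0 0 0 0 0 0' >/dev/null; python3 st.py
python3 -m creep '0.05 0 0 0 0 0 0; 0 0 0 0 0 0 0' >/dev/null; python3 st.py
python3 -m creep '0.05 0 0 0 0 0 0; 0 0 0 0 0 0 0' >/dev/null; python3 st.py
```

```text
t 8.8 world [559.2 -81.9  23.5] rail [11.6 -0.4] yaw 98.4 F [ 0.5 -2.6 -0.4] z [ 0. -0. -1.] w 0.9
t 9.0 world [559.1 -81.3  23.4] rail [12.2 -0.3] yaw 98.4 F [ 0.2 -2.7 -1.4] z [-0.  0. -1.] w 0.2
t 9.2 world [559.  -80.8  23.5] rail [12.7 -0.4] yaw 98.4 F [ 0.8 -2.2 -1.5] z [-0. -0. -1.] w 0.2
```

```bash
python3 -m creep '0.05 0 0 0 0 0 0; 0.05 0 0 0 0 0 0' >/dev/null; python3 st.py
python3 -m creep '0.05 0 0 0 0 0 0; 0 0 0 0 0 0 0' >/dev/null; python3 st.py
python3 -m creep '0.05 0 0 0 0 0 0; 0 0 0 0 0 0 0' >/dev/null; python3 st.py
python3 - <<'E'
from cell import r
import cv2, numpy as np
a=r.snapshot("scene")[200:290,300:415]; b=r.snapshot("side")[130:230,210:290]
c=np.zeros((400,800,3),np.uint8); a=cv2.resize(a,None,fx=4,fy=4,interpolation=cv2.INTER_CUBIC); b=cv2.resize(b,None,fx=4,fy=4,interpolation=cv2.INTER_CUBIC)
c[:360,:460]=a; c[:,470:790]=b; cv2.imwrite("pics/m3.png",c)
E
```

```text
t 9.4 world [559.1 -80.8  23.5] rail [12.7 -0.4] yaw 98.44 F [ 0.2 -6.5 -1.1] z [ 0.    -0.002 -1.   ] w 0.3
t 9.6 world [559.1 -80.8  23.6] rail [12.7 -0.5] yaw 98.45 F [ 0.3 -6.5 -0.5] z [ 0.001 -0.002 -1.   ] w 0.3
t 9.8 world [559.2 -80.7  23.7] rail [12.7 -0.5] yaw 98.47 F [-0.1 -6.7 -1.8] z [ 0.001 -0.003 -1.   ] w 0.2
```

View pics/m3.png

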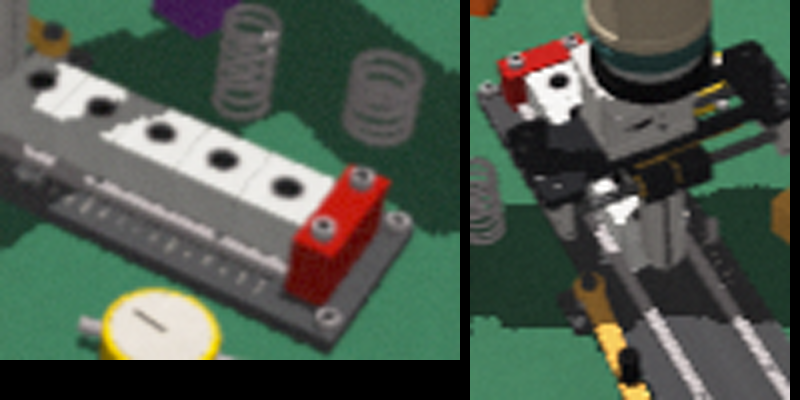

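The row is home: the tool stalled at rail x 12.7, with the force rising from 2.5 to 6.5 N. In the picture block 1 meets the red stop at (330,200) with no gaps in the train. Now I'll back off, rise and go round to the outside of the knob.

```bash
python3 -m creep '-0.5 0 0 0 0 0 0; -1.5 0 0 0 0 0 0; 0 0 -2 0 0 0 0; 0 0 -3 0 0 0 0; 0 0 -3 0 0 0 0' >/dev/null; python3 st.py
python3 -m creep '-2.11 -3.13 0 0 0 0 0; -2.11 -3.13 0 0 0 0 0; -2.11 -3.13 0 0 0 0 0; 0 0 0 0 0 8 0; 0 0 0 0 0 8 0' >/dev/null
python3 -m creep '0 0 0 0 0 8 0; 0 0 0 0 0 8 0; 0 0 0 0 0 8 0; 0 0 0 0 0 8 0; 0 0 0 0 0 8 0' >/dev/null
python3 -m creep '0 0 0 0 0 8 0; 0 0 0 0 0 8 0; 0 0 0 0 0 8 0; 0 0 0 0 0 8 0; 0 0 0 0 0 8 0' >/dev/null; python3 st.py
python3 - <<'E'
from cell import r
from st import st
import cv2, numpy as np
st()
a=r.snapshot("side")[110:290,180:330]; b=r.snapshot("wrist")
c=np.zeros((540,800,3),np.uint8); c[:,:450]=cv2.resize(a,None,fx=3,fy=3,interpolation=cv2.INTER_CUBIC); c[:262,450:]=cv2.resize(b,(350,262)); cv2.imwrite("pics/m4.png",c)
E
```

```text
t 10.4 world [561.1 -98.7 103.8] rail [-5.4  0.2] yaw 98.35 F [ 0.5 -0.1  0. ] z [-0.002  0.002 -1.   ] w 0.3
t 11.9 world [ 477.9 -175.   103.4] rail [-68.7  93.6] yaw 2.04 F [-0.4  0.5 -0.6] z [-0.     0.001 -1.   ] w 0.9
t 11.9 world [ 477.9 -175.   103.4] rail [-68.7  93.6] yaw 2.04 F [-0.4  0.5 -0.6] z [-0.     0.001 -1.   ] w 0.9
```

View pics/m4.png

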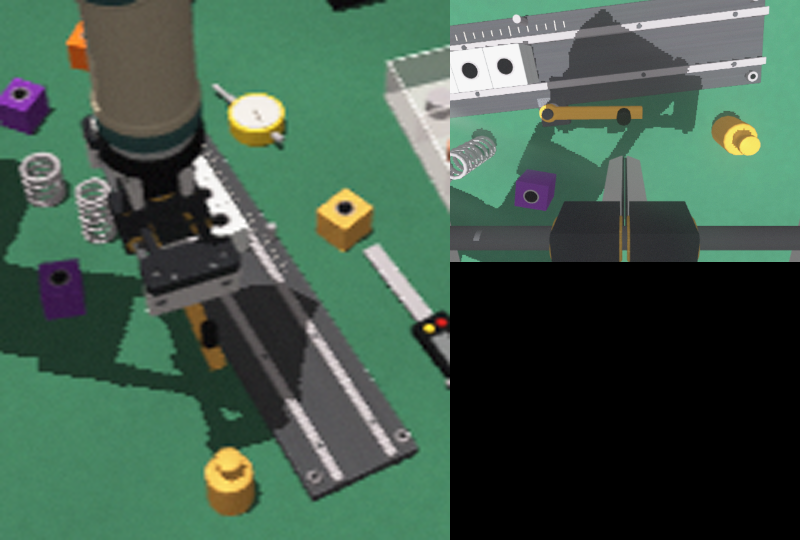

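The wrist view shows the knob at (624,116), straight ahead of the fingertips at (625,158). The purple block at (535,190) and the weight at (740,135) are well clear. Descend, approach, then sweep the arc.

```bash
python3 -m creep '0 0 2 0 0 0 0; 0 0 2 0 0 0 0; 0 0 1.5 0 0 0 0; 0 0 1 0 0 0 0; 0 0 0 0 0 0 0' >/dev/null; python3 st.py
python3 -m creep '0.4 0 0 0 0 0 0; 0.4 0 0 0 0 0 0; 0.4 0 0 0 0 0 0; 0.2 0 0 0 0 0 0' >/dev/null; python3 st.py
python3 -m creep '0.72 0.1 0 0 0 -4.8 0; 0.72 0.1 0 0 0 -4.8 0; 0.72 0.1 0 0 0 -4.8 0; 0.72 0.1 0 0 0 -4.8 0; 0.72 0.1 0 0 0 -4.8 0' >/dev/null; python3 st.py
python3 - <<'E'
from cell import r
import cv2
cv2.imwrite("pics/w5.png",r.snapshot("wrist"))
E
```

```text
t 12.5 world [ 477.  -174.6   37.3] rail [-68.2  94.4] yaw 2.47 F [-0.2 -0.9  0.3] z [-0.003  0.002 -1.   ] w 0.5
t 12.9 world [ 492.8 -174.7   39. ] rail [-70.6  78.8] yaw 2.44 F [-0.7 -0.   0.7] z [ 0.001 -0.001 -1.   ] w 0.7
t 13.4 world [ 528.2 -171.9   38.7] rail [-72.9  43.4] yaw 26.62 F [-0.3  0.2  1.2] z [-0. -0. -1.] w 0.5
```

View pics/w5.png

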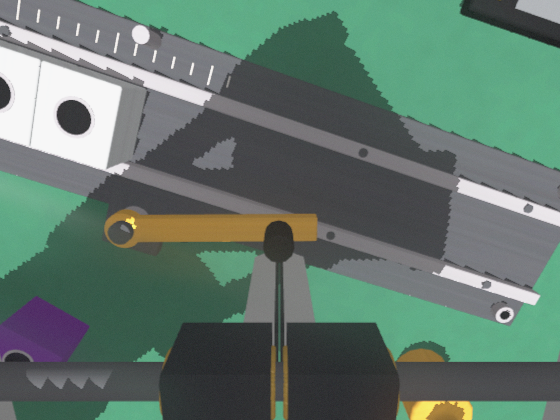

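The latch is swinging: the knob at (279,240) is centred on the fingertips and the bar has followed. Continuing the arc.

```bash
python3 -m creep '0.72 0.1 0 0 0 -4.8 0; 0.72 0.1 0 0 0 -4.8 0; 0.72 0.1 0 0 0 -4.8 0; 0.72 0.1 0 0 0 -4.8 0; 0.72 0.1 0 0 0 -4.8 0' >/dev/null; python3 st.py
python3 -m creep '0.72 0.1 0 0 0 -4.8 0; 0.72 0.1 0 0 0 -4.8 0; 0.72 0.1 0 0 0 -4.8 0; 0.72 0.1 0 0 0 -4.8 0; 0.72 0.1 0 0 0 -4.8 0' >/dev/null; python3 st.py
python3 -m creep '0.72 0.1 0 0 0 -4.8 0; 0.72 0.1 0 0 0 -4.8 0; 0.72 0.1 0 0 0 -4.8 0; 0.36 0.05 0 0 0 -2.4 0; 0 0 0 0 0 0 0' >/dev/null; python3 st.py
```

```text
t 13.95 world [ 559.9 -155.    38.6] rail [-60.8   9.6] yaw 50.53 F [-0.9 -1.1 -0.3] z [-0.    -0.001 -1.   ] w 0.8
t 14.45 world [ 582.3 -126.6   38.6] rail [-36.  -16.7] yaw 74.54 F [-0.1 -0.4 -0.4] z [ 0.    -0.001 -1.   ] w 0.3
t 14.95 world [ 589.8 -101.8   38.6] rail [-12.6 -27.7] yaw 91.17 F [-0.4 -0.6  0.3] z [ 0. -0. -1.] w 0.4
```

```bash
python3 -m creep '0.36 0.05 0 0 0 -2.4 0; 0.36 0.05 0 0 0 -2.4 0; 0.2 0 0 0 0 -2.4 0; 0 0 0 0 0 0 0' >/dev/null; python3 st.py
python3 -m creep '0.1 0 0 0 0 0 0; 0 0 0 0 0 0 0' >/dev/null; python3 st.py
python3 -m creep '0.1 0 0 0 0 0 0; 0 0 0 0 0 0 0' >/dev/null; python3 st.py
python3 -m creep '0.1 0 0 0 0 0 0; 0 0 0 0 0 0 0' >/dev/null; python3 st.py
```

```text
t 15.35 world [590.5 -93.2  38.7] rail [ -4.1 -29.7] yaw 98.32 F [0.3 0.  0. ] z [ 0.001 -0.    -1.   ] w 0.8
t 15.55 world [590.4 -92.6  38.7] rail [ -3.6 -29.7] yaw 98.34 F [ 1.3 -1.4 -0.6] z [ 0.001 -0.001 -1.   ] w 0.7
t 15.75 world [590.4 -92.4  38.8] rail [ -3.3 -29.8] yaw 98.41 F [ 1.9 -4.6  0.1] z [ 0.001 -0.002 -1.   ] w 0.5
t 15.95 world [590.4 -92.3  38.8] rail [ -3.3 -29.8] yaw 98.44 F [ 1.2 -7.2 -0.7] z [ 0.002 -0.004 -1.   ] w 0.8
```

Stalled at the latch stop (7 N). Backing off, rising and looking.

```bash
python3 -m creep '-0.5 0 0 0 0 0 0; -1.5 0 0 0 0 0 0; -2 0 0 0 0 0 0; 0 0 -4 0 0 0 0; 0 0 -4 0 0 0 0' >/dev/null; python3 -m creep '0 0 -3 0 0 0 0; 0 0 0 0 0 0 0; 0 0 0 0 0 0 0' >/dev/null; python3 st.py
python3 - <<'E'
from cell import r
import cv2, numpy as np
a=r.snapshot("scene")[160:290,235:415]; b=r.snapshot("wrist")
c=np.zeros((325,800,3),np.uint8); c[:,:450]=cv2.resize(a,(450,325),interpolation=cv2.INTER_CUBIC); c[:262,450:]=cv2.resize(b,(350,262)); cv2.imwrite("pics/m6.png",c)
E
```

```text
t 16.75 world [ 595.4 -130.6  148.6] rail [-41.9 -29.1] yaw 98.35 F [ 0.1 -0.2  0.1] z [ 0.001 -0.    -1.   ] w 0.6
```

View pics/m6.png

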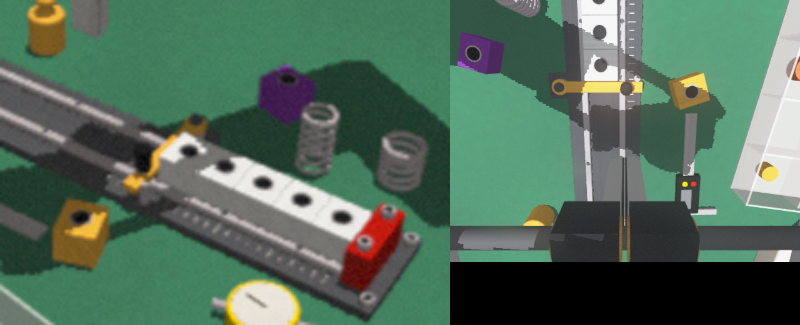

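The latch bar lies square across the rail from (558,88) to (640,88) in the wrist view. In the scene view the row is closed against the red stop at (370,225), and the bystanders look unmoved. Handing in.

```bash
python3 -c "
from cell import r
print(r.hand_in())"
```

```text
the job is handed in; nothing more can be done
None
```

I pushed the row of five blocks home against the red end stop, swung the latch closed behind it to its stop, and handed the job in at about 17 s; `hand_in()` gave no verdict.

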